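# Slide the gauge stop into its bench track

### The job

Lift the sliding stop out of its wooden holder by its two free sides, stand it upright on the bare worktop clear of the holder and the track, and let go of it there. Then take it again by its other two sides, bring its foot in under the lips at the track's open, splayed end, slide it along until it is fully home against the stop bar at the far end, and leave it there. Keep it upright all the while and leave the things round about where they are.

Things in the scene. Friction and masses are not known exactly. Their poses are not given: they have to be found in the camera images.
- stop_c (a point): Centre, half-way up, of the loose sliding stop: plain aluminium block 44 (its x) x 40 (its y) x 64 mm high on a foot plate 54 (x) x 62 (y) x 6 mm; 70 mm high in all, about 0.3 kg, underside 35 mm below this point. The foot's two y flanges, 11 mm each, run under the track's lips. Half a turn makes no difference. Starts in the holder, its x axis along the holder's x axis, z up.
- holder: Fixed plywood holder, 92 (its x) x 80 (y) mm; origin under its centre. Its floor is 12 mm above the worktop. Two cheeks, 48 mm wide and 78 mm high above the worktop, stand only 8 mm from the stop's x faces, so there the stop can be gripped only by its y faces, open above 18 mm high rims. Lift the stop straight up by over 70 mm to clear the cheeks.
- track: Fixed aluminium track, 170 mm long (x from -85 to +85 mm), 86 mm wide; origin at its centre on the worktop, +x from open to closed end. No floor: the foot slides on the worktop in a groove 66 mm wide, 9.5 mm high, under lips. Upright guards, tops 66 mm above the worktop, 50 mm apart, open above: inside, grip the stop only by its x faces, fingers between the guards.
- track_mouth (a point): Centre of the track's open end, at x = -85 mm in the track's frame, 35 mm above the worktop (as the stop's centre when it stands there); axes as the track's. Two splayed guides, 12 mm high, reach 23 mm out from it and funnel the foot in from about 84 to 66 mm wide.
- track_home (a point): Where the stop's centre lies when it is fully home against the bar: x = +38 mm in the track's frame, 35 mm above the worktop; axes as the track's. The 8 mm high bar that closes the groove has its face 27 mm beyond, at x = +65 mm.
- grease_tin: Bystander: grease tin with a press lid, 73 mm across, 92 mm high; origin under its centre.
- hub: Bystander: front wheel hub lying down, 55 x 130 x 55 mm; origin under its centre.
- ball_dish: Bystander: round steel dish with bearing balls, 120 mm across, 22 mm high; origin under its centre.
- tape_roll: Bystander: roll of tape lying flat, 62 x 59 x 19 mm; origin under its centre.
Things that resemble listed ones, but are neither listed nor needed, are in the scene too. What is shaped like the part that bears stop_c but green is not meant.

How it is judged:
On the way, in this order (a step that is already met when the one before it is completed fails the run):
1. The sliding stop stands upright on the worktop, let go and at rest, clear of the holder and outside the track (height (world z) of stop_c below 0.038 m and angle between stop_c's own z axis and vertical below 0.1 rad and contact force between stop and the fingers below 0.1 N and horizontal distance between stop_c and holder above 0.06 m and (x of stop_c in the frame of track below -0.112 m or x of stop_c in the frame of track above 0.112 m or y of stop_c in the frame of track below -0.07 m or y of stop_c in the frame of track above 0.07 m) and linear speed of stop below 0.02 m/s), for 0.2 s.
2. The stop has entered the track at its open end: its centre is between 5 mm before and 60 mm past the mouth, on the track's centre line within 6 mm, its foot below the lips (x of stop_c in the frame of track between -0.09 and -0.025 m and y of stop_c in the frame of track between -0.006 and 0.006 m and height (world z) of stop_c below 0.041 m), for 0.05 s.
At the end, for the whole second after the job is handed in: The stop stands upright in the track, its foot on the worktop under the lips and within 4 mm of the bar at the closed end, in line with the track (0.1 rad), at rest and let go (x of stop_c in the frame of track between 0.034 and 0.046 m and y of stop_c in the frame of track between -0.006 and 0.006 m and height (world z) of stop_c below 0.038 m and angle between stop_c's own z axis and vertical below 0.06 rad and angle between the x axis of stop_c and the x axis of track, either way round below 0.1 rad and linear speed of stop below 0.01 m/s and contact force between stop and the fingers below 0.1 N); the robot touches nothing.
It fails at once if The sliding stop is tipped by more than about 35 degrees (angle between stop_c's own z axis and vertical above 0.6 rad).
It fails at once if The grease tin is moved by more than 30 mm (distance of grease_tin from where it was at the start of the episode above 0.03 m).
It fails at once if The hub is moved by more than 30 mm (distance of hub from where it was at the start of the episode above 0.03 m).
It fails at once if The ball dish is moved by more than 30 mm (distance of ball_dish from where it was at the start of the episode above 0.03 m).
It fails at once if The tape roll is moved by more than 30 mm (distance of tape_roll from where it was at the start of the episode above 0.03 m).
It also fails if it takes over 54 s, if anything falls off the work surface, if the arm or the gripper's body presses on something with over 40 N, if the wrist force passes 120 N, or if a joint passes its speed limit or range.

### The arm

A 6-joint arm with a two-finger parallel gripper is mounted at the origin on a cart in front of the work surface, level with it; the furniture and walls round the work are solid. World frame = base frame: x ahead of the robot, y to its left, z up, the work surface at z = 0. Lengths are in m, angles in rad, forces in N, time in s.
With the tool pointing down it reaches from about 0.3 to 0.875 m from the base axis. Payload 6.4 kg.
Tool frame: the origin (TCP) lies between the finger pads; the fingertips stand ctrl.tip_extent ahead of it and the grasp point (between the pads) is the TCP (ctrl.tip_extent is the distance from the TCP to the fingertips, in m); z points along the fingers, y is the line along which they close (so a half turn about z gives the same grasp; the last joint's range is limited). The gripper opens to 85 mm and grips with 20 to 120 N. Pads are 22 mm wide; open, the fingers measure 114 mm over their backs; the gripper's body (76 mm by 85 mm) begins 54 mm behind the grasp point. The pads swing forward as they close: fully open they stand 13 mm farther back than shut.
Start: joints at [-0.206, 0.181, 1.607, -0, 1.354, -0.206], TCP at [0.575, 0, 0.25] pointing down, gripper open.
Joint ranges: [-2.99, 2.99], [-0.89, 2.07], [0.3, 2.58], [-1.14, 4.28], [0, 2.63], [-3.12, 3.12]. Speed limits (rad/s): [2.57, 2.57, 3.01, 3.14, 3.14, 3.14].

### API

Orientations are given as a unit quaternion [w, x, y, z].
In Python, from bench import ctrl gives the robot as it stands.
- The arm moves only by the tool send_rows, never from a script. Its arguments are lists of equal length, an entry for each row: "dr": the turn, a rotation vector about the tool's x, y, z in units of 6 degrees (1.0 is 6 degrees), a list of three; "xyz": the shift along the tool's x, y, z in cm, a list of three; "jaw": the opening in per cent of the stroke, from 0 (shut) to 100 (fully open). In form: {"dr": [[wx, wy, wz], ...], "xyz": [[dx, dy, dz], ...], "jaw": [jaw, ...]}. A call has exactly 8 rows; each row is the pose to reach, as a shift and turn from the pose commanded when the call began, along the tool's axes at that moment; what a row does not reach only later rows make up. A row lasts 1/8 s, in which the tool goes at most 62.5 mm and 10.7 degrees, less where a joint would pass 70% of its speed; a pose out of reach is approached as far as the arm can. A call with a gripper value outside its range is refused whole. The fingers move at their own pace and stop on an object; the grip force is fixed at half the most. Time passes only in rows, so rows that repeat a pose let the fingers close, or fill a call up. It gives the time, the measured TCP pose, the force, the opening and the grip force at its end, in the units of the state.
- ctrl.get_obs(): the state, without advancing time (a new reading comes with each control period).
- ctrl.camera(name): name is "scene" or "side" or "wrist"; returns the picture (384x512x3 uint8, red, green, blue); there is no depth.
- ctrl.calibration(name): a dict with "camera_matrix" (3x3 intrinsics, pixels), "D" ([k1, k2, p1, p2, k3] as OpenCV has them; the pictures are not rectified), "world_from_camera" (4x4, takes a point from camera to world coordinates). Camera axes: x right, y up, looking along -z (the intrinsics and any distortion apply to the point x, -y, -z); pixel columns grow to the right and rows downward; lengths in m; the calibration is good to about 2 mm. A picture is of the moment at which its call begins: read the wrist's pose just before it. calibration takes no time and is no camera call; for the wrist camera it gives the pose at the moment of the call.
- ctrl.hand_in(): hands the job in; it is judged then, once.
The state is a dict: "time_s": time; "q": joint angles; "dq": joint speeds; "joint_efforts": joint torques, N m; "eef_pos": TCP position; "eef_rot": TCP orientation; "wrist_force": force on the tool from outside, world axes, zero at the start; "torque": the same for the moment, N m; "opening": opening from 0.0 (shut) to 1.0 (fully open); "grasp_force": force on a finger pad.
Only numpy, scipy, OpenCV 4.12 (cv2) and the standard library are available. Lean on these libraries where they do the work, as an engineer would, in place of code of your own. Each camera call takes 0.05 s, during which the arm holds its last target. There are 200 camera calls.

## Working session

There is one attempt and no reset: what is moved stays moved. The work goes in short steps, Python scripts to look and compute and a tool call to move; the robot and the scene stay as the last step left them, time stands still between calls to the robot, and variables do not carry over. Pictures are saved under pics/ and viewed, at most 10 in all, crops included, and the job is handed in when it is done.

Besides the shell and the picture viewer there is one more tool, called after "Request:" as name(argument=value, ...) on one line, values as JSON. send_rows: Moves the arm, as the interface text tells. Its arguments: {"type":"object","properties":{"dr":{"type":"array","items":{"type":"array","items":{"type":"number"}}},"xyz":{"type":"array","items":{"type":"array","items":{"type":"number"}}},"jaw":{"type":"array","items":{"type":"number"}}},"required":["dr","xyz","jaw"]}

```bash
mkdir -p pics
cat > h.py <<'E'
import numpy as np, cv2
from scipy.spatial.transform import Rotation as R
from bench import ctrl
def ray(cal,px):
    K=np.array(cal["camera_matrix"]);D=np.array(cal["D"]);T=np.array(cal["world_from_camera"])
    u=cv2.undistortPoints(np.array([[px]],float),K,D)[0,0]
    d=T[:3,:3]@np.array([u[0],-u[1],-1]); return T[:3,3],d
def at_z(cal,px,z):
    o,d=ray(cal,px); return (o+d*(z-o[2])/d[2])[:2]
def proj(cal,P):
    K=np.array(cal["camera_matrix"]);D=np.array(cal["D"]);T=np.linalg.inv(np.array(cal["world_from_camera"]))
    p=(T[:3,:3]@np.atleast_2d(P).T).T+T[:3,3]; p=p*[1,-1,-1]
    return cv2.projectPoints(p,np.zeros(3),np.zeros(3),K,D)[0][:,0]
def save(img,fn,s=1.5): cv2.imwrite(fn,cv2.resize(img[:,:,::-1],None,fx=s,fy=s,interpolation=cv2.INTER_CUBIC))
E
python3 - <<'E'
from h import *
import pickle
c={}
for n in ["scene","side","wrist"]:
    cal=ctrl.calibration(n); im=ctrl.camera(n); c[n]=(cal,im); save(im,f"pics/{n}0.png")
    T=np.array(cal["world_from_camera"]);print(n,T[:3,3].round(3),(-T[:3,2]).round(2))
pickle.dump(c,open("c0.pkl","wb"))
o=ctrl.get_obs();print(o["eef_pos"],o["eef_rot"],ctrl.tip_extent,o["time_s"])
E
```

```text
scene [0.118 1.062 0.699] [ 0.35 -0.77 -0.53]
side [ 0.36  -1.092  0.719] [ 0.13  0.88 -0.46]
wrist [0.573 0.077 0.373] [-0.   -0.3  -0.95]
[5.74622812e-01 9.69167784e-05 2.49597344e-01] [-5.45052471e-04  7.07112732e-01  7.07100524e-01 -3.67937426e-04] 0.019 0.15
```

View pics/scene0.png

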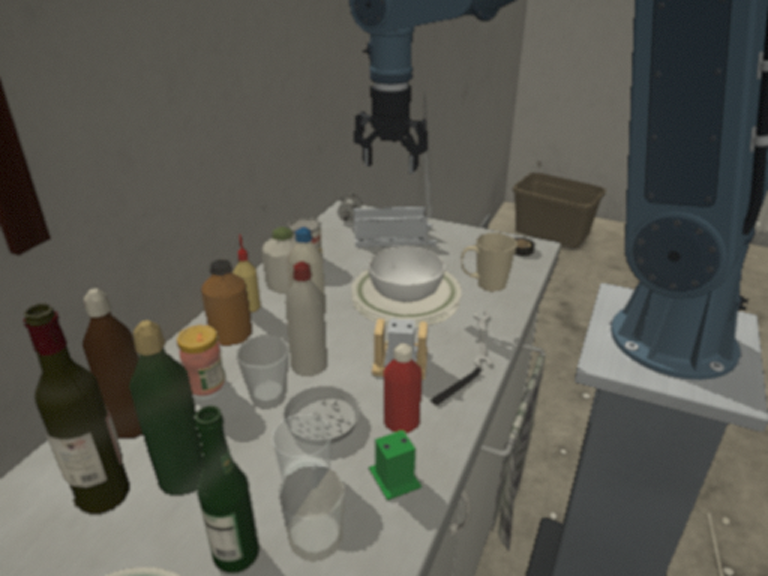

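View pics/side0.png

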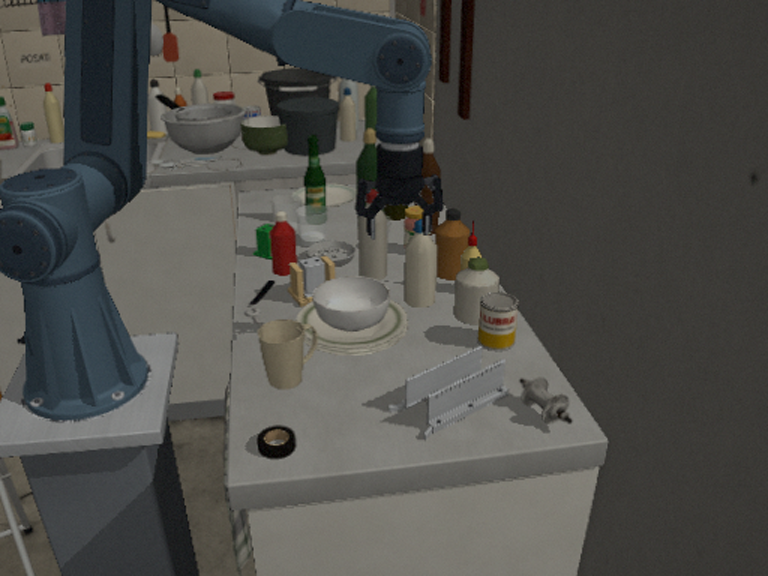

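View pics/wrist0.png

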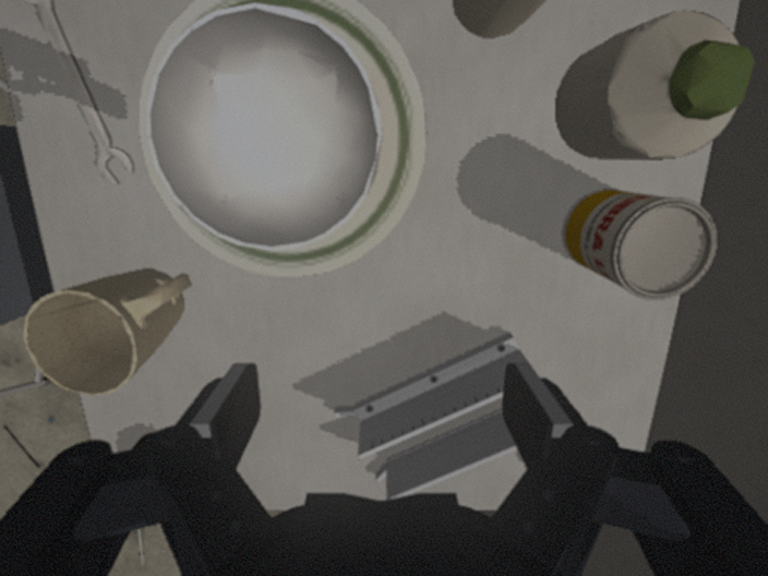

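The first pictures (1.5x pixels) show the following:
- **Scene:** the aluminium stop is in its wooden holder at (402,340), and the green look-alike is at (395,465).
- **Side:** the holder is at (313,275). The track is at (455,390), with its splayed end on the left at (400,405)-(428,430). The hub is at (545,398), the tin at (498,320) and the tape at (276,440).
- **Wrist:** the track's splayed end is at (345,430).

Candidates for the stop are the grey block in the holder at scene (402,335) and the green block at scene (395,465). I choose the grey one and will check it in a close crop.

Run:
```python
from h import *
import pickle
c=pickle.load(open("c0.pkl","rb"))
def crop(n,x,y,w,s): # 512-scale
    im=c[n][1][y:y+int(w*.75),x:x+w]; return cv2.resize(im,(400,300),interpolation=cv2.INTER_CUBIC)
a=np.hstack([crop("scene",235,200,64,0),crop("side",180,160,64,0)])
b=np.hstack([crop("scene",215,125,100,0),crop("side",250,225,100,0)])
cv2.imwrite("pics/crop1.png",np.vstack([a,b])[:,:,::-1])
for z in (.082,): print("stop top scene",at_z(c["scene"][0],(402/1.5,326/1.5),z),"side",at_z(c["side"][0],(315/1.5,258/1.5),z))
for p in [(340,407),(372,470),(512,337)]: print(p,at_z(c["wrist"][0],np.array(p)/1.5,.012))
```

```text
stop top scene [0.43337306 0.26985353] side [0.44533383 0.28032693]
(340, 407) [ 0.53210051 -0.15925366]
(372, 470) [ 0.56319779 -0.23540652]
(512, 337) [ 0.69512445 -0.08399552]
```

View pics/crop1.png

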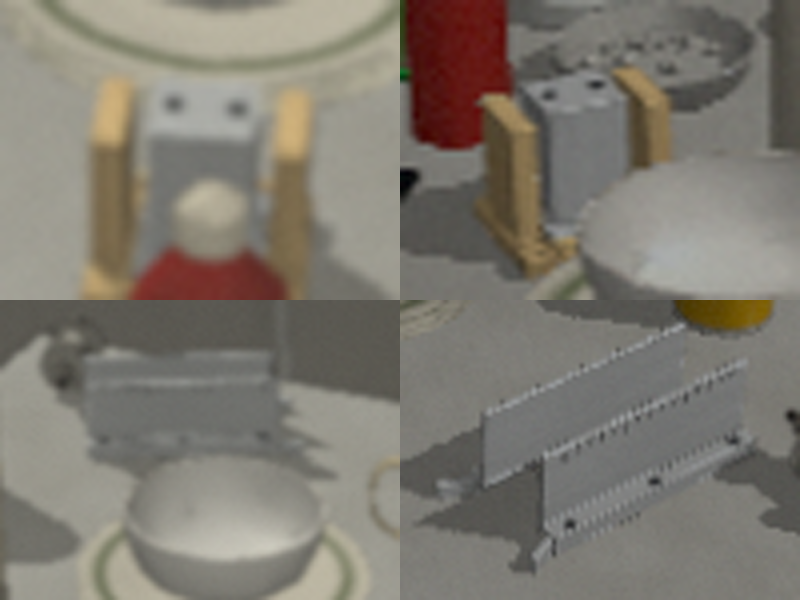

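The crop confirms the grey block with two dark holes, standing between the wooden cheeks. It also shows the track's splayed end at side-crop (450,487) and (540,555). The red bottle stands close to the holder, so I'll check obstacle heights before moving.

Run:
```python
from h import *
import pickle
c=pickle.load(open("c0.pkl","rb"))
from scipy.optimize import brentq
def ob(n,b,t):
    cal=c[n][0]; B=at_z(cal,np.array(b)/1.5,0)
    f=lambda z: proj(cal,[[*B,z]])[0][1]-t/1.5
    print(n,b,B.round(3),"h",round(brentq(f,0,.6),3))
ob("scene",(402,425),(402,348)); ob("scene",(307,368),(302,266)); ob("scene",(494,285),(494,237)); ob("scene",(303,325),(303,230)); ob("scene",(281,287),(281,230));ob("scene",(322,420),(322,395));ob("scene",(405,298),(405,255))
ob("side",(420,302),(420,222)); ob("side",(372,275),(372,195));ob("side",(284,270),(284,215))
```

```text
Traceback (most recent call last):
TypeError: unsupported operand type(s) for /: 'tuple' and 'float'
```

Request:
send_rows(dr=[[0,0,0],[0,0,0],[0,0,0],[0,0,0],[0,0,0],[0,0,0],[0,0,0],[0,0,0]], xyz=[[0,0,-5],[5,-2,-10],[10,-5,-10],[15,-7.5,-10],[20,-10,-10],[25,-12.5,-10],[27,-13.5,-10],[27,-13.5,-10]], jaw=[100,100,100,100,100,100,100,100])

```text
time_s: 1.15
eef_pos: [0.439, 0.2713, 0.3501]
eef_rot: [-0.0, 0.706, 0.708, -0.0]
wrist_force: [0.2, 0.0, -0.3]
opening: 1.003
grasp_force: 0.0
```

Run:
```python
from h import *
import pickle
o=ctrl.get_obs();cal=ctrl.calibration("wrist"); im=ctrl.camera("wrist"); pickle.dump((cal,im,o),open("c1.pkl","wb")); save(im,"pics/w1.png")
print(o["eef_pos"],o["eef_rot"],o["time_s"])
```

```text
[0.43901162 0.27127445 0.35009222] [-1.01868741e-04  7.05971182e-01  7.08240528e-01 -1.82041873e-04] 1.15
```

View pics/w1.png

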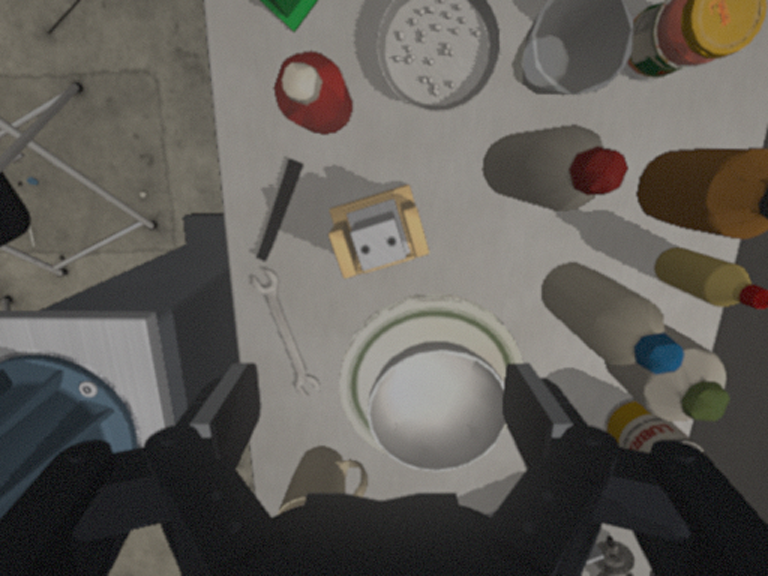

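The wrist view shows the holder turned about 13° counter-clockwise, with the stop's two holes at (364,249) and (391,241). The bowl and plate are below it, the red bottle is above left at (313,92), and the dish is at (437,50).

Run:
```python
from h import *
import pickle
cal,im,o=pickle.load(open("c1.pkl","rb"))
g=cv2.cvtColor(im,cv2.COLOR_RGB2GRAY).astype(float)
def cen(x,y):
    x,y=int(x),int(y); p=g[y-4:y+5,x-4:x+5]; w=np.clip(110-p,0,None); yy,xx=np.mgrid[y-4:y+5,x-4:x+5]; return np.array([(w*xx).sum(),(w*yy).sum()])/w.sum()
a,b=cen(364/1.5,249/1.5),cen(391/1.5,241/1.5)
A,B=at_z(cal,a,.082),at_z(cal,b,.082); print(a*1.5,b*1.5,A,B,(A+B)/2,np.degrees(np.arctan2(*(B-A)[::-1])))
for n,px,z in [("cheekL top outer near",(343,276),.078),("cheekR near outer",(428,252),.078),("cheekL far outer",(330,228),.078),("cheekR far",(412,200),.078),("dish",(437,50),.02),("bowlrim top",(438,345),.07),("cap red",(300,82),.13),("plate top",(432,296),.01),("capred2",(598,170),.2)]:
    print(n,at_z(cal,np.array(px)/1.5,z).round(4))
```

```text
[364.56493506 248.98701299] [390.89825581 240.85247093] [0.42187768 0.26416067] [0.44674882 0.27203668] [0.43431325 0.26809868] 17.571582355475407
cheekL top outer near [0.4004 0.2364]
cheekR near outer [0.4825 0.2605]
cheekL far outer [0.3893 0.2834]
cheekR far [0.466  0.3096]
dish [0.4911 0.4476]
bowlrim top [0.4976 0.1592]
cap red [0.3765 0.4016]
plate top [0.4969 0.1934]
capred2 [0.5744 0.3409]
```

Request:
send_rows(dr=[[0,0,1.75],[0,0,3.5],[0,0,5.25],[0,0,7],[0,0,8.75],[0,0,10.5],[0,0,12.1],[0,0,12.1]], xyz=[[0,-0.2,2],[0,-0.4,4],[0,-0.45,7],[0,-0.45,10],[0,-0.45,13],[0,-0.45,16],[0,-0.45,18],[0,-0.45,18]], jaw=[100,100,100,100,100,100,100,100])

```text
time_s: 2.2
eef_pos: [0.4349, 0.2684, 0.1685]
eef_rot: [0.0, 0.989, 0.151, -0.002]
wrist_force: [0.2, -0.9, -0.2]
opening: 1.002
grasp_force: 0.0
```

Run:
```python
from h import *
import pickle
o=ctrl.get_obs();cal=ctrl.calibration("wrist"); im=ctrl.camera("wrist"); pickle.dump((cal,im,o),open("c2.pkl","wb")); save(im,"pics/w2.png")
print(o["eef_pos"],R.from_quat(np.roll(o["eef_rot"],-1)).as_matrix().round(3),o["q"],o["time_s"])
```

```text
[0.43492917 0.26841883 0.1685107 ] [[ 0.954  0.299 -0.004]
 [ 0.299 -0.954 -0.002]
 [-0.004  0.    -1.   ]] [ 3.20522945e-01  1.33053335e-01  1.83822508e+00 -2.94879812e-04
  1.17445136e+00  1.58799158e+00] 2.2
```

View pics/w2.png

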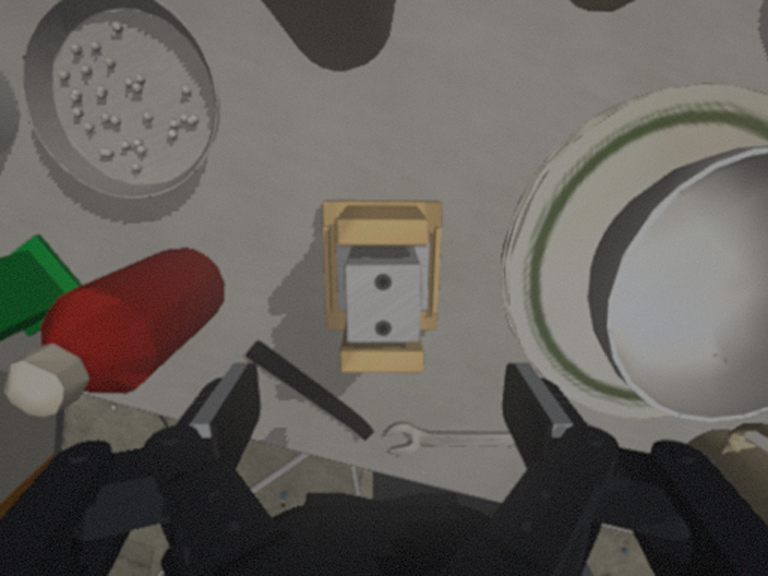

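The holder is square to the gripper in this view. The stop's top face runs from (346,250) to (420,343), with its holes at (382,282) and (383,328), and the jaw is centred on it.

Run:
```python
from h import *
import pickle
cal,im,o=pickle.load(open("c2.pkl","rb"))
M=R.from_quat(np.roll(o["eef_rot"],-1)).as_matrix()
for px in [(382.5,282),(383,328),(346,258),(420,258),(346,342),(420,342)]:
    w=at_z(cal,np.array(px)/1.5,.082); print(px,w.round(4),(M.T@(np.r_[w,.082]-o["eef_pos"])*100).round(2))
a=pickle.load(open("c0.pkl","rb"))
# track & bystanders from wrist0 / side
for px,z in [((127,390),.0),((185,285),.08),((30,330),.1),((425,190),.01),((340,407),.012),((372,470),.012)]: print("w0",px,at_z(a["wrist"][0],np.array(px)/1.5,z).round(3))
for px,z in [((276,440),.01),((282,385),0),((313,335),.06),((428,430),.012),((394,408),.012),((545,400),.03),((498,345),0)]: print("side",px,at_z(a["side"][0],np.array(px)/1.5,z).round(3))
```

```text
(382.5, 282) [0.4465 0.2719] [1.25 0.01 8.65]
(383, 328) [0.4219 0.2639] [-1.34  0.04  8.66]
(346, 258) [0.4532 0.2935] [ 2.53 -1.85  8.64]
(420, 258) [0.4645 0.2575] [2.53 1.93 8.64]
(346, 342) [0.408  0.2807] [-2.17 -1.97  8.66]
(420, 342) [0.42   0.2422] [-2.17  2.06  8.66]
w0 (127, 390) [ 0.313 -0.149]
w0 (185, 285) [ 0.429 -0.012]
w0 (30, 330) [ 0.32 -0.04]
w0 (425, 190) [0.61 0.05]
w0 (340, 407) [ 0.532 -0.159]
w0 (372, 470) [ 0.563 -0.235]
side (276, 440) [ 0.338 -0.226]
side (282, 385) [ 0.354 -0.064]
side (313, 335) [ 0.417 -0.002]
side (428, 430) [ 0.577 -0.243]
side (394, 408) [ 0.534 -0.178]
side (545, 400) [ 0.777 -0.224]
side (498, 345) [ 0.771 -0.002]
```

Request:
send_rows(dr=[[0,0,0],[0,0,0],[0,0,0],[0,0,0],[0,0,0],[0,0,0],[0,0,0],[0,0,0]], xyz=[[0,0,3],[0,0,6],[0,0,9],[0,0,11.3],[0,0,11.3],[0,0,11.3],[0,0,11.3],[0,0,11.3]], jaw=[100,100,100,100,100,20,20,20])

```text
time_s: 3.25
eef_pos: [0.4368, 0.2702, 0.0588]
eef_rot: [-0.0, 0.988, 0.152, 0.001]
wrist_force: [0.2, -2.6, 3.8]
opening: 0.463
grasp_force: 61.2
```

Request:
send_rows(dr=[[0,0,0],[0,0,0],[0,0,0],[0,0,0],[0,0,0],[0,0,0],[0,0,0],[0,0,0]], xyz=[[0,0,0],[0,0,0],[0,0,0],[0,0,0],[0,0,-1],[0,0,-3],[0,0,-5.5],[0,0,-8]], jaw=[20,20,20,20,20,20,20,20])

```text
time_s: 4.25
eef_pos: [0.4348, 0.2699, 0.138]
eef_rot: [0.0, 0.988, 0.151, -0.001]
wrist_force: [-0.2, 0.8, -4.1]
opening: 0.464
grasp_force: 61.5
```

Request:
send_rows(dr=[[0,0,0],[0,0,0],[0,0,0],[0,0,0],[0,0,0],[0,0,0],[0,0,0],[0,0,0]], xyz=[[0,0,-4],[-0.2,1,-8],[-1,5,-11],[-2,10,-12],[-3,15,-12],[-4,20,-12],[-5,25,-12],[-6,30,-12]], jaw=[20,20,20,20,20,20,20,20])

```text
time_s: 5.25
eef_pos: [0.4673, -0.0354, 0.2574]
eef_rot: [-0.0, 0.988, 0.151, -0.0]
wrist_force: [0.8, 0.9, -2.9]
opening: 0.463
grasp_force: 62.0
```

Request:
send_rows(dr=[[0,0,-0.3],[0,0,-0.6],[0,0,-0.9],[0,0,-1.2],[0,0,-1.3],[0,0,-1.3],[0,0,-1.3],[0,0,-1.3]], xyz=[[-0.5,5,0],[-1,10,0],[-1.5,14,0],[-2,17,0],[-2.1,19,0],[-2.1,19.3,0],[-2.1,19.3,0],[-2.1,19.3,0]], jaw=[20,20,20,20,20,20,20,20])

```text
time_s: 6.25
eef_pos: [0.5056, -0.2235, 0.2573]
eef_rot: [-0.0, 0.976, 0.219, -0.0]
wrist_force: [0.2, 0.4, -4.0]
opening: 0.459
grasp_force: 62.1
```

Run:
```python
from h import *
import pickle
o=ctrl.get_obs();cal=ctrl.calibration("wrist"); im=ctrl.camera("wrist"); pickle.dump((cal,im,o),open("c3.pkl","wb")); save(im,"pics/w3.png")
M=R.from_quat(np.roll(o["eef_rot"],-1)).as_matrix()
print(o["eef_pos"],M.round(3),o["q"].round(2) if hasattr(o["q"],"round") else o["q"],o["grasp_force"],o["opening"],o["time_s"])
```

```text
[ 0.50559658 -0.22345015  0.25726947] [[ 0.904  0.427 -0.   ]
 [ 0.427 -0.904  0.   ]
 [-0.    -0.001 -1.   ]] [-0.63  0.13  1.66  0.    1.36  0.5 ] 62.09858179092407 0.4592538584634165 6.25
```

View pics/w3.png

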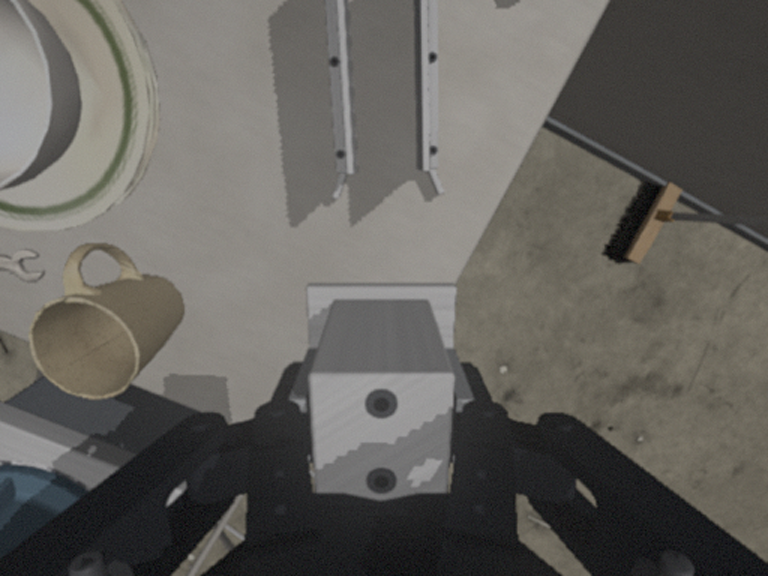

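The view shows the mouth ends at (345,172) and (430,170), and the splay tips at (337,196) and (440,192). The lip screws are at (334,62), (340,154), (432,58) and (433,150). The table's edge runs from (545,120) to (460,280), close to the right of the stop, so I'll check that.

Run:
```python
from h import *
import pickle
cal,im,o=pickle.load(open("c3.pkl","rb"))
M=R.from_quat(np.roll(o["eef_rot"],-1)).as_matrix()
W=lambda px,z: np.r_[at_z(cal,np.array(px)/1.5,z),z]
def T(n,px,z):
    w=W(px,z); print(n,w.round(4),"tool",(M.T@(w-o["eef_pos"])*100).round(2)); return w
L1=T("L screw far",(334,62),.012);L2=T("L screw",(340,154),.012);R1=T("R far",(432,58),.012);R2=T("R",(433,150),.012)
T("mouthL in",(353,172),.012);T("mouthR in",(422,170),.012);T("mouthL out",(337,174),.012);T("mouthR out",(439,168),.012)
T("tipL",(337,196),.012);T("tipR",(440,192),.012)
for p in [(600,5),(545,120),(462,275)]: T("edge",p,0)
d=(L1-L2)+(R1-R2);print("angle",np.degrees(np.arctan2(d[1],d[0])),np.degrees(np.arctan2(*(L1-L2)[1::-1])),np.degrees(np.arctan2(*(R1-R2)[1::-1])))
m=(L2+R2)/2; print("screwmid",m)
T("foot L far",(307,285),.257-.045+.006);T("foot R far",(456,285),.257-.045+.006)
T("mug",(183,300),.08);T("handle",(100,245),.05)
g=cv2.resize(im[0:180,160:360],(800,720),interpolation=cv2.INTER_CUBIC)[:600]
cv2.imwrite("pics/w3c.png",g[:,:,::-1])
```

```text
L screw far [ 0.6225 -0.1262  0.012 ] tool [14.72 -3.8  24.53]
L screw [ 0.5604 -0.1587  0.012 ] tool [ 7.72 -3.51 24.53]
R far [ 0.6582 -0.1951  0.012 ] tool [15.01  3.96 24.52]
R [ 0.5964 -0.2276  0.012 ] tool [ 8.04  4.27 24.52]
mouthL in [ 0.5517 -0.1745  0.012 ] tool [ 6.26 -2.45 24.53]
mouthR in [ 0.5781 -0.2266  0.012 ] tool [ 6.42  3.39 24.52]
mouthL out [ 0.5444 -0.1629  0.012 ] tool [ 6.1  -3.81 24.53]
mouthR out [ 0.5857 -0.2389  0.012 ] tool [ 6.59  4.82 24.52]
tipL [ 0.5276 -0.1702  0.012 ] tool [ 4.26 -3.86 24.53]
tipR [ 0.5684 -0.2488  0.012 ] tool [ 4.6   4.99 24.52]
edge [ 0.7539 -0.2986  0.    ] tool [19.25 17.41 25.72]
edge [ 0.66   -0.3037  0.    ] tool [10.54 13.86 25.72]
edge [ 0.5093 -0.3048  0.    ] tool [-3.13  7.53 25.72]
angle 27.715055299666158 27.62102025007727 27.809526638931057
screwmid [ 0.57841039 -0.19313845  0.012     ]
foot L far [ 0.5154 -0.1847  0.218 ] tool [ 2.54 -3.08  3.93]
foot R far [ 0.5411 -0.2392  0.218 ] tool [2.54 2.94 3.93]
mug [ 0.415  -0.0986  0.08  ] tool [ -2.86 -15.14  17.74]
handle [ 0.4154 -0.0135  0.05  ] tool [  0.81 -22.82  20.74]
```

View pics/w3c.png

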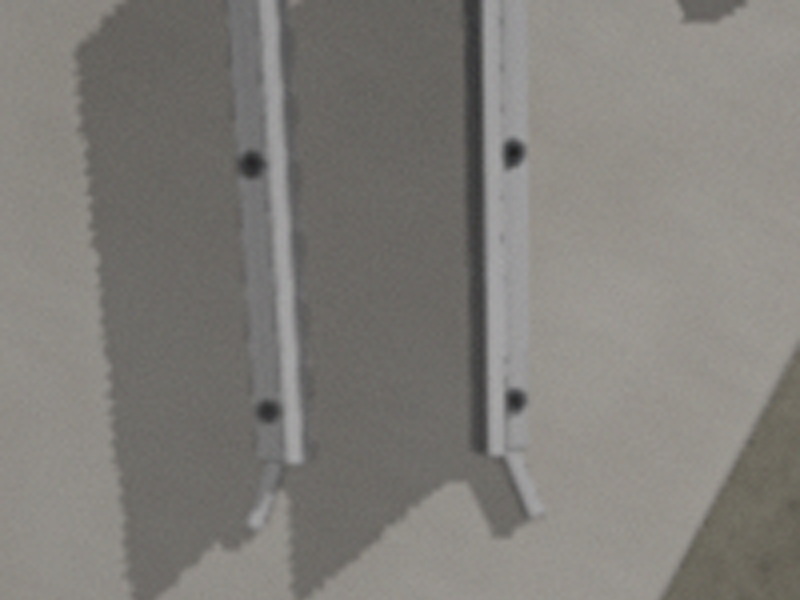

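Run:
```python
from h import *
import pickle
cal,im,o=pickle.load(open("c3.pkl","rb"))
M=R.from_quat(np.roll(o["eef_rot"],-1)).as_matrix()
g=cv2.cvtColor(im,cv2.COLOR_RGB2GRAY).astype(float)
def cen(cx,cy):
    x,y=int(round(160+cx/4)),int(round(cy/4)); p=g[y-4:y+5,x-4:x+5]; w=np.clip(90-p,0,None); yy,xx=np.mgrid[y-4:y+5,x-4:x+5]; return np.array([(w*xx).sum(),(w*yy).sum()])/w.sum()
S=[at_z(cal,cen(*p),.012) for p in [(251,163),(268,410),(513,152),(515,400)]]
for s in S: print(s.round(4))
L1,L2,R1,R2=S
for a,b in((L1,L2),(R1,R2)): print(np.linalg.norm(a-b),np.degrees(np.arctan2(*(a-b)[::-1])))
C=lambda p,z: at_z(cal,np.array([160+p[0]/4,p[1]/4]),z)
G=[C((278,5),.066),C((302,462),.066),C((484,5),.066),C((487,455),.066)]
for a,b in(G[:2],G[2:]): print("guard",a,b,np.degrees(np.arctan2(*(a-b)[::-1])))
d=(L1-L2)+(R1-R2)+(G[0]-G[1])/2+(G[2]-G[3])/2; th=np.arctan2(d[1],d[0]); u=np.array([np.cos(th),np.sin(th)]);v=np.array([-u[1],u[0]])
print("th",np.degrees(th)); P=o["eef_pos"][:2]
for n,q in [("screw mid near",(L2+R2)/2),("screw mid far",(L1+R1)/2),("guard mid near",(G[1]+G[3])/2),("guard far",(G[0]+G[2])/2),("lip ends",(C((270,460),.012)+C((517,450),.012))/2),("tips",(C((257,527),.012)+C((538,517),.012))/2)]: print(n,q.round(4),"along",(u@(q-P)).round(4),"lat",(v@(q-P)).round(4))
print("guard gap",v@(G[1]-G[3]),v@(G[0]-G[2]),"screw gap",v@(L2-R2))
```

```text
[ 0.623  -0.1255]
[ 0.5606 -0.1584]
[ 0.6589 -0.1945]
[ 0.5966 -0.2271]
0.07047028497026751 27.756616264379485
0.07034698987720336 27.61317804193178
guard [ 0.65105767 -0.12727737] [ 0.55407509 -0.1773869 ] 27.324757254625375
guard [ 0.67259487 -0.17297294] [ 0.5771237  -0.22194281] 27.154570075115785
th 27.49176327983649
screw mid near [ 0.5786 -0.1927] along 0.0789 lat -0.0064
screw mid far [ 0.6409 -0.16  ] along 0.1493 lat -0.0062
guard mid near [ 0.5656 -0.1997] along 0.0642 lat -0.0066
guard far [ 0.6618 -0.1501] along 0.1724 lat -0.0071
lip ends [ 0.5652 -0.2004] along 0.0635 lat -0.0071
tips [ 0.5468 -0.2106] along 0.0425 lat -0.0076
guard gap 0.05016425921247615 0.050477527795483694 screw gap 0.0775359767300014
```

Request:
send_rows(dr=[[0,0,-0.2],[0,0,-0.37],[0,0,-0.37],[0,0,-0.37],[0,0,-0.37],[0,0,-0.37],[0,0,-0.37],[0,0,-0.37]], xyz=[[-0.6,0.4,3],[-1.1,0.7,7],[-1.1,0.7,11],[-1.1,0.7,15],[-1.1,0.7,18],[-1.1,0.7,20],[-1.1,0.7,20.8],[-1.1,0.7,21]], jaw=[20,20,20,20,20,20,20,20])

```text
time_s: 7.3
eef_pos: [0.4989, -0.2354, 0.0474]
eef_rot: [-0.0, 0.971, 0.237, 0.0]
wrist_force: [0.0, -0.0, -4.0]
opening: 0.461
grasp_force: 62.1
```

Request:
send_rows(dr=[[0,0,0],[0,0,0],[0,0,0],[0,0,0],[0,0,0],[0,0,0],[0,0,0],[0,0,0]], xyz=[[0,0,0],[0,0,0.1],[0,0,0.1],[0,0,0.1],[0,0,0.1],[0,0,0.1],[0,0,0.1],[0,0,0.1]], jaw=[20,20,20,60,100,100,100,100])

```text
time_s: 8.3
eef_pos: [0.4987, -0.2357, 0.0463]
eef_rot: [0.0, 0.972, 0.237, 0.0]
wrist_force: [0.8, 1.5, -0.2]
opening: 1.002
grasp_force: 0.0
```

Request:
send_rows(dr=[[0,0,0],[0,0,0],[0,0,0],[0,0,-1.7],[0,0,-3.4],[0,0,-5.1],[0,0,-6.8],[0,0,-8.5]], xyz=[[0,0,-2],[0,0,-6],[0,0,-10],[0,0,-14],[0,0,-14],[0,0,-14],[0,0,-14],[0,0,-14]], jaw=[100,100,100,100,100,100,100,100])

```text
time_s: 9.3
eef_pos: [0.4986, -0.2356, 0.1862]
eef_rot: [-0.0, 0.773, 0.634, -0.0]
wrist_force: [-0.7, 0.4, 0.4]
opening: 1.001
grasp_force: 0.0
```

Request:
send_rows(dr=[[0,0,-1.7],[0,0,-3.4],[0,0,-5.1],[0,0,-6.5],[0,0,-6.5],[0,0,-6.5],[0,0,-6.5],[0,0,-6.5]], xyz=[[0,0,0],[0,0,0],[0,0,0],[0,0,0],[0,0,0],[0,0,0],[0,0,0],[0,0,0]], jaw=[100,100,100,100,100,100,100,100])

```text
time_s: 10.3
eef_pos: [0.4987, -0.2357, 0.1863]
eef_rot: [0.0, 0.52, 0.854, -0.0]
wrist_force: [-0.2, 0.5, -0.1]
opening: 1.002
grasp_force: 0.0
```

Run:
```python
from h import *
import pickle
o=ctrl.get_obs();cal=ctrl.calibration("wrist"); im=ctrl.camera("wrist"); pickle.dump((cal,im,o),open("c4.pkl","wb")); save(im,"pics/w4.png")
M=R.from_quat(np.roll(o["eef_rot"],-1)).as_matrix()
print(o["eef_pos"],M.round(3),o["q"],o["time_s"])
```

```text
[ 0.49866059 -0.23568483  0.18629577] [[-0.46   0.888 -0.   ]
 [ 0.888  0.46  -0.   ]
 [-0.    -0.    -1.   ]] [-6.56735652e-01  1.95278709e-01  1.72626305e+00 -3.64508366e-05
  1.22004618e+00 -1.13447500e+00] 10.3
```

View pics/w4.png

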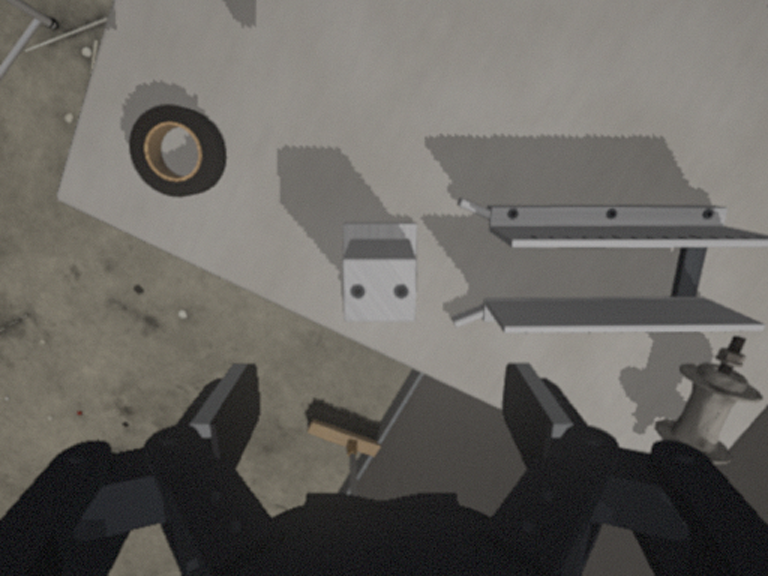

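The stop stands upright and square at (380,290), with its holes at (358,291) and (401,291). The track lies to its right and is parallel, with its guard tops at rows 242 and 328. The closing bar is at (688,272) and the hub at (715,410).

Run:
```python
from h import *
import pickle
cal,im,o=pickle.load(open("c4.pkl","rb"))
M=R.from_quat(np.roll(o["eef_rot"],-1)).as_matrix()
g=cv2.cvtColor(im,cv2.COLOR_RGB2GRAY).astype(float)
def T(n,px,z):
    w=np.r_[at_z(cal,np.array(px)/1.5,z),z]; t=(M.T@(w-o["eef_pos"])*100); print(n,t.round(2)); return t
def cen(x,y,th=90):
    x,y=int(round(x/1.5)),int(round(y/1.5)); p=g[y-4:y+5,x-4:x+5]; w=np.clip(th-p,0,None); yy,xx=np.mgrid[y-4:y+5,x-4:x+5]; return 1.5*np.array([(w*xx).sum(),(w*yy).sum()])/w.sum()
a,b=T("h1",cen(358,291),.07),T("h2",cen(401,291),.07); print("stop yaw deg",np.degrees(np.arctan2(b[0]-a[0],b[1]-a[1])))
for n,p in [("TL",(344.5,258)),("TR",(415.5,258)),("BL",(344.5,321)),("BR",(415.5,321))]: T(n,p,.07)
s=[T("scr",cen(x,y),.012) for x,y in [(513,213),(612,213),(708,213)]]; print("track yaw",np.degrees(np.arctan2(s[2][0]-s[0][0],s[2][1]-s[0][1])))
# guard top bright rows
for x in (350,400,450,480):
    c=g[:,x-3:x+4].mean(1); 
    for lo,hi in((152,170),(208,226)):
        r=np.arange(lo,hi); w=np.clip(c[lo:hi]-c[lo:hi].max()*.85,0,None); y=(w*r).sum()/w.sum(); T(f"guard {x}",(x*1.5,y*1.5),.066)
T("bar",(676,272),.008);T("mouthlip",(488,215),.012)
```

```text
h1 [ 0.07 -1.54 11.63]
h2 [ 0.07  1.06 11.63]
stop yaw deg 0.09257194301715048
TL [ 2.08 -2.25 11.63]
TR [ 2.08  1.9  11.63]
BL [-1.87 -2.35 11.63]
BR [-1.87  1.99 11.63]
scr [ 3.96  9.13 17.43]
scr [ 3.99 16.18 17.43]
scr [ 4.05 23.23 17.43]
track yaw 0.35243671581035313
guard 350 [ 2.89  8.36 12.03]
guard 350 [-2.73  8.94 12.03]
guard 400 [ 2.91 12.84 12.03]
guard 400 [-2.69 13.72 12.03]
guard 450 [ 2.93 17.4  12.03]
guard 450 [-2.56 18.56 12.03]
guard 480 [ 2.79 20.22 12.03]
guard 480 [-2.68 21.57 12.03]
bar [-0.44 22.12 17.83]
mouthlip [ 3.82  7.42 17.43]
```

Request:
send_rows(dr=[[0,0,0],[0,0,0],[0,0,0],[0,0,0],[0,0,0],[0,0,0],[0,0,0],[0,0,0]], xyz=[[0.1,-0.2,3],[0.1,-0.2,7],[0.1,-0.2,10],[0.1,-0.2,12.5],[0.1,-0.2,13.6],[0.1,-0.2,13.6],[0.1,-0.2,13.6],[0.1,-0.2,13.6]], jaw=[100,100,100,100,100,100,20,20])

```text
time_s: 11.35
eef_pos: [0.4972, -0.2362, 0.0514]
eef_rot: [0.001, 0.519, 0.855, -0.0]
wrist_force: [-1.3, 0.0, -0.6]
opening: 0.603
grasp_force: 0.0
```

Request:
send_rows(dr=[[0,0,0],[0,0,0],[0,0,0],[0,0,0],[0,0,0],[0,0,0],[0,0,0],[0,0,0]], xyz=[[0,0,0],[0,0,0],[0,0,0],[0,0,0],[0,0.8,-0.05],[0,2,-0.05],[0,3.2,-0.05],[0,4.2,-0.05]], jaw=[20,20,20,20,20,20,20,20])

```text
time_s: 12.35
eef_pos: [0.5336, -0.217, 0.0514]
eef_rot: [-0.0, 0.519, 0.855, -0.001]
wrist_force: [-5.6, -3.8, 6.7]
opening: 0.509
grasp_force: 61.7
```

Run:
```python
from h import *
import pickle
o=ctrl.get_obs();cal=ctrl.calibration("wrist"); im=ctrl.camera("wrist"); save(im,"pics/w5.png")
M=R.from_quat(np.roll(o["eef_rot"],-1)).as_matrix();o4=pickle.load(open("c4.pkl","rb"))[2]
print(o["eef_pos"],M.round(4),(M.T@(o["eef_pos"]-o4["eef_pos"])*100).round(2),o["wrist_force"],o["time_s"])
```

```text
[ 0.53364839 -0.21700458  0.05143754] [[-4.609e-01  8.874e-01 -1.100e-03]
 [ 8.874e-01  4.609e-01 -1.500e-03]
 [-8.000e-04 -1.700e-03 -1.000e+00]] [ 0.06  3.99 13.48] [-5.60082172 -3.76262007  6.67180636] 12.35
```

View pics/w5.png

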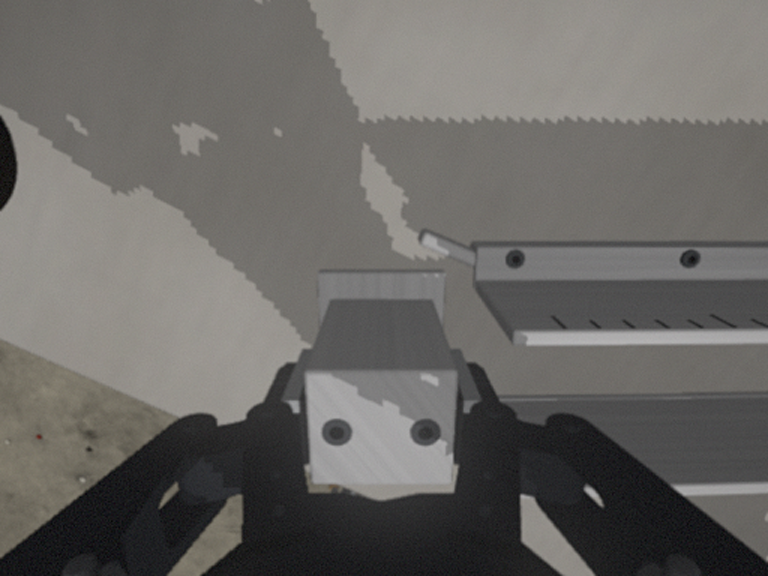

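The stop is held square just before the mouth. Its foot's far edge is at row 270, its top edge at row 370, the lip screws are at row 259 and the left guard top is at row 338. I'll check the lateral fit in numbers.

Run:
```python
from h import *
o=ctrl.get_obs();cal=ctrl.calibration("wrist");M=R.from_quat(np.roll(o["eef_rot"],-1)).as_matrix()
for n,px,z in [("foot edge(31)",(380,271),.006),("screw1(38.8)",(515,259),.012),("screw2",(690,259),.012),("guard top mid(~28)",(560,338),.066),("guard far",(740,338),.066),("guard R",(740,490),.066),("block top edge(20)",(380,370),.07),("hole",(336,432),.07),("hole",(426,432),.07),("mouth lip end",(474,262),.012)]:
    w=np.r_[at_z(cal,np.array(px)/1.5,z),z]; print(n,(M.T@(w-o["eef_pos"])*100).round(2)[:2])
```

```text
foot edge(31) [ 3.19 -0.16]
screw1(38.8) [3.85 5.21]
screw2 [ 3.86 12.34]
guard top mid(~28) [2.85 4.94]
guard far [ 2.82 10.22]
guard R [-2.67 11.75]
block top edge(20) [ 2.07 -0.15]
hole [ 0.03 -1.44]
hole [0.03 1.19]
mouth lip end [3.73 3.58]
```

Request:
send_rows(dr=[[0,0,0],[0,0,0],[0,0,0],[0,0,0],[0,0,0],[0,0,0],[0,0,0],[0,0,0]], xyz=[[0,0.7,0],[0,1.4,0],[0,2.2,0],[0,3.0,0],[0,3.9,0],[0,4.9,0],[0,6,0],[0,7,0]], jaw=[20,20,20,20,20,20,20,20])

```text
time_s: 13.4
eef_pos: [0.5955, -0.1849, 0.0515]
eef_rot: [-0.0, 0.519, 0.855, -0.001]
wrist_force: [-6.7, -3.0, 8.0]
opening: 0.508
grasp_force: 62.5
```

Request:
send_rows(dr=[[0,0,0],[0,0,0],[0,0,0],[0,0,0],[0,0,0],[0,0,0],[0,0,0],[0,0,0]], xyz=[[0,1,0],[0,2,0],[0,3,0],[0,4,0],[0,5,0],[0,6,0],[0,6.7,0],[0,7.2,0]], jaw=[20,20,20,20,20,20,20,20])

```text
time_s: 14.4
eef_pos: [0.6593, -0.1518, 0.0515]
eef_rot: [-0.0, 0.519, 0.855, -0.001]
wrist_force: [-7.3, -3.5, 8.3]
opening: 0.509
grasp_force: 62.5
```

Request:
send_rows(dr=[[0,0,0],[0,0,0],[0,0,0],[0,0,0],[0,0,0],[0,0,0],[0,0,0],[0,0,0]], xyz=[[0,0.2,0],[0,0.4,0],[0,0.6,0],[0,0.8,0],[0,1.0,0],[0,1.15,0],[0,1.3,0],[0,1.3,0]], jaw=[20,20,20,20,20,20,20,20])

```text
time_s: 15.4
eef_pos: [0.6708, -0.1458, 0.0515]
eef_rot: [-0.0, 0.519, 0.855, -0.001]
wrist_force: [-4.6, -3.2, 6.5]
opening: 0.51
grasp_force: 62.4
```

Request:
send_rows(dr=[[0,0,0],[0,0,0],[0,0,0],[0,0,0],[0,0,0],[0,0,0],[0,0,0],[0,0,0]], xyz=[[0,0.1,0],[0,0.2,0],[0,0.3,0],[0,0.4,0],[0,0.4,0],[0,0.4,0],[0,0.4,0],[0,0.4,0]], jaw=[20,20,20,20,20,20,20,20])

```text
time_s: 16.4
eef_pos: [0.6743, -0.144, 0.0515]
eef_rot: [-0.0, 0.519, 0.855, -0.001]
wrist_force: [-4.8, -2.3, 6.5]
opening: 0.506
grasp_force: 62.5
```

Request:
send_rows(dr=[[0,0,0],[0,0,0],[0,0,0],[0,0,0],[0,0,0],[0,0,0],[0,0,0],[0,0,0]], xyz=[[0,0.1,0],[0,0.2,0],[0,0.25,0],[0,0.3,0],[0,0.3,0],[0,0.3,0],[0,0.3,0],[0,0.3,0]], jaw=[20,20,20,20,20,20,20,20])

```text
time_s: 17.4
eef_pos: [0.6761, -0.1431, 0.0515]
eef_rot: [-0.001, 0.519, 0.855, -0.001]
wrist_force: [-9.8, -4.5, 9.9]
opening: 0.505
grasp_force: 62.7
```

Request:
send_rows(dr=[[0,0,0],[0,0,0],[0,0,0],[0,0,0],[0,0,0],[0,0,0],[0,0,0],[0,0,0]], xyz=[[0,0.1,0],[0,0.2,0],[0,0.3,0],[0,0.3,0],[0,0.3,0],[0,0.3,0],[0,0.3,0],[0,0.3,0]], jaw=[20,20,20,20,20,20,20,20])

```text
time_s: 18.4
eef_pos: [0.6765, -0.143, 0.0516]
eef_rot: [-0.003, 0.519, 0.855, -0.003]
wrist_force: [-18.5, -8.0, 16.4]
opening: 0.506
grasp_force: 63.6
```

The stop is against the bar: 3 mm commanded gave only 0.4 mm, and the force rose to 20 N. I'll relieve the push, open and rise.

Request:
send_rows(dr=[[0,0,0],[0,0,0],[0,0,0],[0,0,0],[0,0,0],[0,0,0],[0,0,0],[0,0,0]], xyz=[[0,-0.2,0],[0,-0.35,0],[0,-0.35,0],[0,-0.35,0],[0,-0.35,0],[0,-0.35,0],[0,-0.35,0],[0,-0.35,0]], jaw=[20,20,20,60,100,100,100,100])

```text
time_s: 19.4
eef_pos: [0.6771, -0.1419, 0.0507]
eef_rot: [-0.0, 0.519, 0.855, 0.0]
wrist_force: [-0.1, -0.3, 0.0]
opening: 1.001
grasp_force: 0.0
```

Request:
send_rows(dr=[[0,0,0],[0,0,0],[0,0,0],[0,0,0],[0,0,0],[0,0,0],[0,0,0],[0,0,0]], xyz=[[0,0,-1],[0,0,-3],[0,0,-6],[0,0,-9],[0,0,-12],[0,0,-14],[0,0,-14],[0,0,-14]], jaw=[100,100,100,100,100,100,100,100])

```text
time_s: 20.4
eef_pos: [0.6764, -0.1418, 0.1897]
eef_rot: [-0.001, 0.519, 0.855, -0.0]
wrist_force: [0.5, 0.1, -0.6]
opening: 0.999
grasp_force: 0.0
```

Run:
```python
from h import *
import pickle
o=ctrl.get_obs();cal=ctrl.calibration("wrist"); im=ctrl.camera("wrist"); pickle.dump((cal,im,o),open("c6.pkl","wb"))
M=R.from_quat(np.roll(o["eef_rot"],-1)).as_matrix()
g=cv2.cvtColor(im,cv2.COLOR_RGB2GRAY)
P=o["eef_pos"]; print(P)
# dark round spots (holes on the stop top, screws) by blob detection
p=cv2.SimpleBlobDetector_Params(); p.filterByArea=True;p.minArea=8;p.maxArea=200;p.filterByInertia=False;p.filterByConvexity=False;p.minDistBetweenBlobs=4
for k in cv2.SimpleBlobDetector_create(p).detect(g):
    t=[(M.T@(np.r_[at_z(cal,k.pt,z),z]-P)*100).round(2)[:2] for z in(.07,.012)]; print(np.round(k.pt,1),round(k.size,1),"z70",t[0],"z12",t[1])
```

```text
[ 0.67644935 -0.14177172  0.18969548]
[289.4 318.2] 7.0 z70 [-13.91   3.64] z12 [-19.08   4.54]
[311.9 232.8] 11.5 z70 [-3.93  5.39] z12 [-6.72  6.71]
[151.2 143.3] 6.5 z70 [ 4.55 -9.01] z12 [  3.8  -11.13]
[283.2 142.5] 6.4 z70 [4.6 2.4] z12 [3.85 3.  ]
[389.7  91. ] 14.6 z70 [ 8.85 11.07] z12 [ 9.12 13.74]
[406.6  60.2] 13.7 z70 [11.22 12.13] z12 [12.05 15.06]
[418.7  46.7] 9.3 z70 [12.23 12.97] z12 [13.3 16.1]
[289.8 309.1] 5.9 z70 [-12.74   3.63] z12 [-17.63   4.53]
[190.7 296. ] 7.8 z70 [-11.11  -6.67] z12 [-15.61  -8.23]
[ 46.2 282.5] 5.2 z70 [ -9.67 -21.61] z12 [-13.82 -26.74]
[267.1 194.3] 10.2 z70 [-0.08  1.07] z12 [-1.94  1.35]
[238.5 194.2] 10.2 z70 [-0.07 -1.53] z12 [-1.93 -1.87]
[217.1 143. ] 6.2 z70 [ 4.56 -3.3 ] z12 [ 3.8  -4.06]
[392.5  70.5] 7.4 z70 [10.43 11.09] z12 [11.07 13.76]
[ 15.7 274. ] 5.4 z70 [ -8.71 -24.66] z12 [-12.63 -30.51]
[ 46.4 272.8] 7.9 z70 [ -8.5  -21.31] z12 [-12.37 -26.37]
[460.7  31.5] 10.3 z70 [13.4  16.19] z12 [14.75 20.08]
[ 56.5 221. ] 8.6 z70 [ -2.76 -18.97] z12 [ -5.26 -23.47]
```

The stop measures at track x = 38.3 mm and is centred to within 1 mm, so it is home.

```bash
python3 -c "
from bench import ctrl
print(ctrl.hand_in())"
```

```text
the job is handed in; nothing more can be done
None
```

The sliding stop was lifted from the holder, stood on the bare worktop, re-gripped by its x faces and slid home against the bar; it measured x ≈ 38 mm in the track's frame, released, and the job was handed in at about 20.5 s (the hand-in gave no verdict).

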